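# Ready a pupa for its drop

## Task

Ready the pupa for dosing: pick the single pupa out of the steel tray, lay it gently lengthwise in the middle of the V-groove of the metal block and let go. Then take the syringe out of its stand, carry it clear of the tube rack and hold it upright with the needle tip over the middle of the pupa's back, 5 to 10 mm above it, never touching the pupa with it. Finish there, still holding the syringe steady in the air for the drop; leave the tube rack, the covered dish and the bottle where they stand.

Things in the scene. Friction and masses are not known exactly. Their poses are not given: they have to be found in the camera images.
- pupa: The loose brown insect pupa, a stiff smooth round-ended body 30 mm long and 13 mm thick, 10 to 13 g. Origin: its centre; x runs along its length (either end may lead); it can roll about x. It starts on the floor of the steel tray, within 20 mm of the tray's middle. The pupae in the covered dish are not to be used.
- tray: Shallow open steel instrument tray, fixed, 160 mm (its x) by 130 mm (its y), 13 mm high, walls and floor 3 mm thick. Origin: centre of its underside, on the bench. The pupa on its floor has its centre 9.5 mm above the bench.
- cradle: The metal holding block, fixed: dark foot 100 x 60 x 5 mm, on it a bare aluminium block 70 mm long (its x), 40 mm wide (its y), its top 25 mm above the bench. Along the top, parallel to its x, runs an open-ended V-groove with sides at 45 degrees, 16 mm wide at the top and 8 mm deep. Origin: centre of its underside.
- seat (a point): Point in the middle of the V-groove where the centre of a pupa lying in the groove comes to rest: 26.2 mm above the bench, so 1.2 mm above the block's top. The resting pupa's back (top) is 6.5 mm higher. Axes as cradle.
- stand: Grey two-tier syringe stand, fixed, three places in a row along its y, 55 mm apart. Base 90 x 180 mm; upper plate 70 x 170 mm, its top 101 mm above the bench, holes 21 mm; lower plate's top 70 mm above the bench, holes 12 mm. The syringe stands in the middle place. Origin: centre of its underside.
- stand_hole (a point): Centre of the middle hole in the upper plate, at its top face, 101 mm above the bench. Axes as stand.
- syringe: The loose 10 ml syringe with a blunt needle, about 30 g, needle down in the stand's middle place, its x within 0.1 rad of the stand's x. Origin: the needle's tip; z up along it. From the tip: needle 2 mm thick to 40 mm, grey hub 8 mm thick to 56, clear round barrel 18 mm thick from 62 to 145, plunger with thumb disc 16 mm thick to 160 mm. Finger flange: see barrel.
- tip (a point): The needle's tip (same point and axes as syringe). In the stand it is 8 mm above the bench, as the shoulder of the barrel (62 mm up) rests on the lower plate; lift straight up by 100 mm to leave the stand.
- barrel (a point): Point on the syringe's axis 128 mm above the tip, a good place to grip (136 mm above the bench in the stand; barrel free from 93 mm above the tip upward). The finger flange, 142.5 to 145 mm above the tip, reaches 17 mm to either side along the syringe's y but is flush with the barrel along its x, so fingers closing along x pass beside it.
- rack: Loose yellow-green tube rack 210 mm (its x) by 70 mm (its y) by 60 mm high with eight white-capped tubes whose caps reach 118 mm above the bench; 0.45 kg. It stands between the stand and the block. Leave it. Origin: centre of its underside.
- dish: Loose clear covered round dish 92 mm wide, 20 mm high, with pupae in it. Leave it. Origin: centre of its underside.
- bottle: Loose amber bottle 68 mm wide, 150 mm high. Leave it. Origin: centre of its underside.
Not all that is in view belongs to the job. Of the things that look like the syringe, the smaller one is meant.

How it is judged (in metres and radians):
On the way, in this order (a step that is already met when the one before it is completed fails the run):
1. the pupa lies lengthwise in the V-groove, near its middle, and has been let go (horizontal distance between pupa and seat below 0.01 m and y of pupa in the frame of seat between -0.004 and 0.004 m and z of pupa in the frame of seat below 0.003 m and angle between the x axis of pupa and the x axis of cradle, either way round below 0.25 rad and contact force between the fingers and pupa below 0.05 N and linear speed of pupa below 0.02 m/s), for 0.2 s.
2. the syringe has been lifted out of its stand (height (world z) of tip above 0.103 m and contact force between the fingers and syringe above 0.5 N), for 0.1 s.
At the end, for the whole second after the job is handed in: The pupa lies along the V-groove within 10 mm of its middle (0.25 rad), untouched. The syringe is held still in the fingers alone, upright within 0.15 rad, needle tip within 6 mm sideways of the pupa's centre and 2 to 13 mm above its back, touching neither pupa, block, stand nor rack (horizontal distance between tip and pupa below 0.006 m and z of tip in the frame of seat between 0.0085 and 0.0195 m and angle between syringe's own z axis and vertical below 0.15 rad and linear speed of syringe below 0.02 m/s and contact force between the fingers and syringe above 0.5 N and contact force between each of syringe, the fingers and pupa below 0.05 N and contact force between syringe and cradle below 0.05 N and contact force between syringe and stand below 0.05 N and contact force between syringe and rack below 0.05 N and horizontal distance between pupa and seat below 0.01 m and y of pupa in the frame of seat between -0.004 and 0.004 m and z of pupa in the frame of seat below 0.003 m and angle between the x axis of pupa and the x axis of cradle, either way round below 0.25 rad); the arm keeps its last pose, push and grip.
It fails at once if the syringe touches the pupa (contact force between syringe and pupa above 0.2 N).
It fails at once if the pupa is dropped or thrown: in the air, more than about 3 cm above its place in the groove, with no finger on it (height (world z) of pupa above 0.056 m and contact force between the fingers and pupa below 0.01 N).
It fails at once if the tube rack is shifted by more than 15 mm or tipped (distance of rack from where it was at the start of the episode above 0.015 m or angle between rack's own z axis and vertical above 0.15 rad).
It fails at once if the covered dish is shifted by more than 15 mm (distance of dish from where it was at the start of the episode above 0.015 m).
It fails at once if the bottle is shifted by more than 15 mm or tipped (distance of bottle from where it was at the start of the episode above 0.015 m or angle between bottle's own z axis and vertical above 0.15 rad).
It also fails if it takes over 67 s, if anything falls off the work surface, if the arm or the gripper's body presses on something with over 40 N, if the wrist force passes 120 N, or if a joint passes its speed limit or range.

## Robot

A 7-joint arm with a two-finger parallel gripper is mounted at the origin on the work surface. World frame = base frame: x ahead of the robot, y to its left, z up, the work surface at z = 0. Lengths are in mm, angles in rad, forces in N, time in s.
With the tool pointing down it reaches from about 425 to 875 mm from the base axis. Payload 4.7 kg.
Tool frame: the origin (TCP) lies on the centre line of the jaws, within the pads' length; the fingertips stand 22 mm ahead of it and the grasp point (between the pads) lies 3 mm ahead of it (finger_overhang is the distance from the TCP to the fingertips, in mm); y points along the fingers, x is the direction in which the jaws open and shut, and the axes are right-handed (so a half turn about y gives the same grasp; the last joint's range is limited). The gripper opens to 87 mm and grips with 3 to 60 N. Pads are 19 mm wide; open, the fingers measure 117 mm over their backs; the gripper's body (75 mm by 190 mm) begins 51 mm behind the grasp point.
Start: joints at [1.274, 0.321, -0.07, 1.45, 0.023, 1.371, -0.057], TCP at [198.764, -618.883, 244.587] pointing down, gripper open.
Joint ranges: [-2.86, 2.86], [-0.3, 2.09], [-1.38, 1.24], [0.06, 2.45], [-1.56, 4.7], [0.09, 2.05], [-2.69, 2.69]. Speed limits (rad/s): [2.57, 2.57, 3.14, 3.14, 3.14, 3.14, 3.14].

## Interface

Orientations are given as a rotation vector (axis times angle).
In Python, from rig import sense, snapshot, camera_model, hand_in, cut_out, finger_overhang gives the robot as it stands.
- The arm moves only by the tool apply_moves, never from a script. Its argument "plan" is a list that holds one entry, the list of rows, each a list of 4 numbers: the shift along the world's x, y, z in cm, then the turn about the world's z in rad. A call has 1 to 20 rows; each row shifts and turns the commanded pose from where the row before left it; what a row does not reach is not made up. A row lasts 1/10 s, in which the tool goes at most 50 mm and 8.59 degrees, less where a joint would pass 70% of its speed; a pose out of reach is approached as far as the arm can. A call with a gripper value outside its range is refused whole. "claw" is the finger opening in cm, from 0 to 8.7, set as the call begins (left out, the last holds). The fingers move at their own pace and stop on an object; "grip_force" is the grip in N (left out, the last holds). Time passes only in rows, so rows that do not move let the fingers close. It gives the time, the measured TCP pose, the force and the opening at its end, in the units of the state.
- sense(): the state, without advancing time (a new reading comes with each control period).
- snapshot(name): name is "side" or "top"; returns the picture (384x512x3 uint8, red, green, blue); there is no depth.
- camera_model(name): a dict with "camera_matrix" (3x3 intrinsics, pixels), "k1" (the pictures are not rectified: a ray, as slopes to the right and down, at radius r is drawn at 1 + k1 r^2 times it, then the intrinsics apply), "camera_from_world" (4x4, takes a point from world to camera coordinates). Camera axes: x right, y down, z forward; pixel columns grow to the right and rows downward; lengths in mm; the calibration is good to about 2 mm. A picture is of the moment at which its call begins. camera_model takes no time and is no camera call.
- hand_in(): hands the job in, once; it reports no verdict.
Trained networks look in the newest picture that a camera, given by its name, has taken for a name from the list of things; names that differ only in an ending like _2 or _b are one class to them, and where a whole thing is asked for, a point or a joint stands for the part that bears it (a point fixed in the world has none). Each returns a list of dicts, best first, with "conf" (0 to 1); they miss things now and then, are a little off and sometimes report something else, mostly with a low value. They report only what shows in the picture. A call takes as long as a camera call. They do not tell look-alikes from the thing itself.
- cut_out(name, camera): "mask" (384x512 bool, what is visible of it) and "bbox" ([left, top, width, height] in pixels, round what is visible of it).
The state is a dict: "time": time; "joint_positions": joint angles; "qvel": joint speeds; "effort": joint torques, N m; "tcp_pos": TCP position; "orientation": TCP orientation; "contact_force": force on the tool from outside, world axes, zero at the start; "ft_torque": the same for the moment, N m; "finger_gap": finger opening in mm.
Only numpy, scipy, OpenCV 4.12 (cv2) and the standard library are available. Lean on these libraries where they do the work, as an engineer would, in place of code of your own. Each camera call takes 0.05 s, during which the arm holds its last target.

## Working session

There is one attempt and no reset: what is moved stays moved. The work goes in short steps, Python scripts to look and compute and a tool call to move; the robot and the scene stay as the last step left them, time stands still between calls to the robot, and variables do not carry over. Pictures are saved under pics/ and viewed, and the job is handed in when it is done.

Besides the shell and the picture viewer there is one more tool, called after ">>>" as name(argument=value, ...) on one line, values as JSON. apply_moves: Moves the arm, as the interface text tells. Its arguments: {"type":"object","properties":{"plan":{"type":"array"},"claw":{"type":"number"},"grip_force":{"type":"number"}},"required":["plan"]}

```bash
mkdir -p pics; ls; python3 - <<'E'
from rig import *
import cv2,numpy as np
print(sense())
for n in("side","top"):
    im=snapshot(n); cv2.imwrite(f"pics/{n}0.png",im[:,:,::-1]); m=camera_model(n); print(n,m)
print(finger_overhang)
E
```

```text
pics
{'time': 0.0, 'joint_positions': array([ 1.2741165 ,  0.32184858, -0.07006956,  1.4517494 ,  0.02259672,
        1.37077191, -0.05689698]), 'qvel': array([ 4.67062388e-04, -3.36564541e-04, -1.71954278e-03, -1.96757239e-03,
        4.56199426e-04, -6.05143928e-05, -2.09688801e-03]), 'effort': array([ 1.28412787e-03, -4.91285992e+01, -4.02976535e-01, -3.12528956e+01,
       -6.39348174e-02,  4.37695370e-02,  1.80267848e-04]), 'tcp_pos': array([ 198.55244204, -618.36755084,  243.40738699]), 'orientation': array([-1.33923208,  0.97849015, -0.97572628]), 'contact_force': array([ 0.67788748, -0.09922631, -0.44249465]), 'ft_torque': array([-0.02783844, -0.05478109, -0.05444085]), 'finger_gap': 87.15602943683184}
side {'camera_matrix': array([[454.26412666,   0.        , 246.9253682 ],
       [  0.        , 454.26412666, 189.28829889],
       [  0.        ,   0.        ,   1.        ]]), 'k1': -0.12899340661527806, 'camera_from_world': array([[-8.00579691e-01, -5.98925265e-01,  1.89917122e-02,
         3.89437964e+02],
       [-4.58084489e-01,  5.91271597e-01, -6.63744303e-01,
         3.67323495e+02],
       [ 3.86303973e-01, -5.40080018e-01, -7.47718406e-01,
         1.03776868e+03],
       [ 0.00000000e+00,  0.00000000e+00,  0.00000000e+00,
         1.00000000e+00]])}
top {'camera_matrix': array([[385.11046741,   0.        , 259.95193192],
       [  0.        , 385.11046741, 194.29400942],
       [  0.        ,   0.        ,   1.        ]]), 'k1': 0.01888262147885751, 'camera_from_world': array([[-2.91261606e-02, -9.99469404e-01, -1.45800621e-02,
        -5.05357725e+01],
       [-9.83882246e-01,  3.12403635e-02, -1.76067504e-01,
         5.34602723e+02],
       [ 1.76429570e-01,  9.21689382e-03, -9.84270113e-01,
         1.20406564e+03],
       [ 0.00000000e+00,  0.00000000e+00,  0.00000000e+00,
         1.00000000e+00]])}
22.0
```

View pics/side0.png

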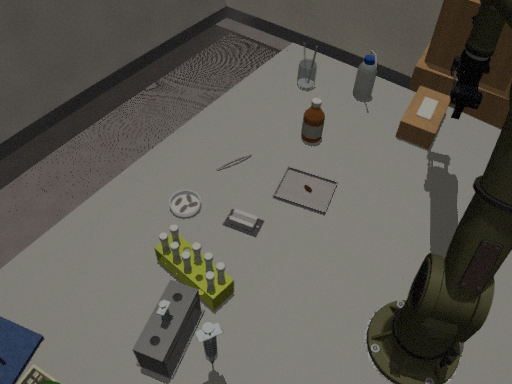

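View pics/top0.png

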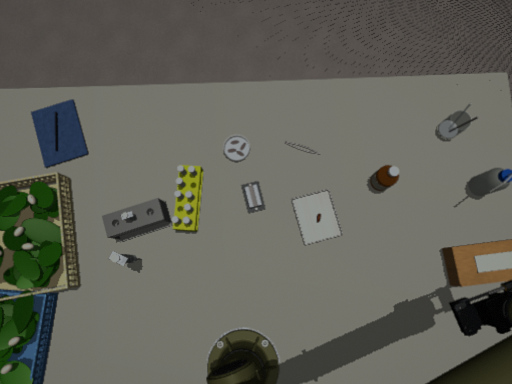

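```bash
cat > h.py <<'E'
import numpy as np,cv2
from rig import *
from scipy.spatial.transform import Rotation as R
def ray(cam,uv):
    m=camera_model(cam);K=m["camera_matrix"];T=m["camera_from_world"];k=m["k1"]
    d=np.array([(uv[0]-K[0,2])/K[0,0],(uv[1]-K[1,2])/K[1,1]])
    s=d.copy()
    for _ in range(30): s=d/(1+k*(s@s))
    Rm=T[:3,:3]; return -Rm.T@T[:3,3], Rm.T@np.array([s[0],s[1],1])
def onz(cam,uv,z):
    o,d=ray(cam,uv); return o+d*(z-o[2])/d[2]
def proj(cam,p):
    m=camera_model(cam);K=m["camera_matrix"];T=m["camera_from_world"]
    c=T[:3,:3]@np.asarray(p,float)+T[:3,3]; s=c[:2]/c[2]; s=s*(1+m["k1"]*(s@s))
    return s*K[0,0]+K[:2,2]
def tri(uv1,uv2):
    o1,d1=ray("side",uv1);o2,d2=ray("top",uv2)
    d1/=np.linalg.norm(d1);d2/=np.linalg.norm(d2)
    A=np.c_[d1,-d2];t=np.linalg.lstsq(A,o2-o1,rcond=None)[0]
    a=o1+t[0]*d1;b=o2+t[1]*d2; return (a+b)/2,np.linalg.norm(a-b)
E
python3 - <<'E'
from h import *
s=sense();print(R.from_rotvec(s['orientation']).as_matrix().round(3))
for n in("pupa","cradle","syringe","tray","stand","rack","dish","bottle"):
    for c in("side","top"):
        for i,r in enumerate(cut_out(n,c)[:4]):
            m=r["mask"].astype(np.uint8)
            cs=max(cv2.findContours(m,0,1)[0],key=cv2.contourArea)
            print(n,c,round(r["conf"],2),np.array(r["bbox"]).round(1),np.argwhere(m)[:,::-1].mean(0).round(1),[np.round(x,1) for x in cv2.minAreaRect(cs)])
            np.save(f"m_{n}_{c}_{i}.npy",m)
E
```

```text
[[ 0.306 -0.001  0.952]
 [-0.952  0.002  0.306]
 [-0.002 -1.    -0.   ]]
pupa top 0.72 [100.3 198.7  69.5  45.3] [137.2 219.9] [array([136.4, 220. ]), array([30.6, 64.8]), np.float64(72.6)]
cradle side 0.6 [222.3 207.1  40.9  29.4] [243.2 222.1] [array([243.1, 221.8]), array([37. , 20.2]), np.float64(20.0)]
cradle top 0.56 [243.8 179.8  19.2  31.3] [252.7 196.9] [array([252.6, 196.7]), array([29.3, 18.2]), np.float64(76.0)]
syringe side 0.72 [194.8 320.   31.4  48.1] [209.4 339.3] [array([212.4, 341. ]), array([40. , 25.6]), np.float64(66.5)]
syringe side 0.6 [158.8 297.   15.4  23.4] [164.7 310.8] [array([164. , 310.7]), array([23.6, 12.3]), np.float64(82.9)]
syringe top 0.65 [120.8 212.3  12.5   8.5] [128.4 215.9] [array([128.6, 215.3]), array([13.2,  6.9]), np.float64(9.5)]
syringe top 0.5 [111.1 250.1  22.   18.5] [121.1 257.9] [array([121.5, 258.7]), array([25.2, 11. ]), np.float64(9.5)]
tray side 0.62 [274.  166.9  63.6  49.6] [305.2 190. ] [array([304.8, 189.7]), array([57.2, 35.1]), np.float64(17.9)]
tray top 0.83 [293.4 192.4  48.5  53.5] [316.3 216.7] [array([316.5, 216.5])
[... 631 characters left out ...]
 side 0.85 [169.1 187.   28.6  33.9] [184.9 203.4] [array([184. , 203.5]), array([27., 30.]), np.float64(90.0)]
dish top 0.86 [223.1 131.6  26.4  30.7] [235.8 147.3] [array([236., 147.]), array([26., 26.]), np.float64(90.0)]
bottle side 0.68 [304.3  99.2  22.6  44.3] [312.9 122.4] [array([313.2, 120.1]), array([21.2, 44.9]), np.float64(9.5)]
bottle side 0.6 [273.  167.6  61.5  46.7] [305.  190.3] [array([304.5, 190.1]), array([57.1, 35.3]), np.float64(17.2)]
bottle side 0.52 [131.9 277.3  72.8 101.7] [168.9 330.8] [array([169.6, 328.3]), array([48.7, 94.8]), np.float64(26.6)]
bottle top 0.7 [369.9 166.3  31.3  26.1] [384.5 177.6] [array([384.7, 177.2]), array([21.6, 31.3]), np.float64(56.3)]
```

```bash
python3 - <<'E'
from h import *
s=cv2.imread("pics/side0.png");t=cv2.imread("pics/top0.png")
def crop(im,x,y,w,h,k): return cv2.resize(im[y:y+h,x:x+w],None,fx=k,fy=k,interpolation=cv2.INTER_CUBIC)
a=crop(s,265,155,80,60,5);b=crop(t,280,185,80,60,5);c=crop(s,215,195,80,60,5);d=crop(t,225,170,80,60,5)
cv2.imwrite("pics/c0.png",np.vstack([np.hstack([a,b]),np.hstack([c,d])]))
a=crop(s,120,270,120,90,3.33);b=crop(t,90,185,80,60,5)
a=cv2.resize(a,(400,300)); cv2.imwrite("pics/c1.png",np.hstack([a,b]))
# pupa by red-brown color
for n,im,(x,y,w,h) in(("side",s,(285,172,45,35)),("top",t,(300,198,35,40))):
    f=im.astype(int);g=(f[:,:,2]-f[:,:,0])
    m=np.zeros(g.shape,bool);m[y:y+h,x:x+w]=g[y:y+h,x:x+w]>25
    p=np.argwhere(m)[:,::-1].astype(float);w_=g[m].astype(float)
    cc=p.mean(0);C=np.cov(p.T);e,v=np.linalg.eigh(C)
    print(n,len(p),cc,e,v[:,1]); L=2*np.sqrt(e[1])
    a,b=onz(n,cc-v[:,1]*L,9.5),onz(n,cc+v[:,1]*L,9.5)
    print(onz(n,cc,9.5).round(1),np.linalg.norm(b-a),np.arctan2(*(b-a)[1::-1]))
print("tcp in images",proj("side",[198.5,-618.4,243]),proj("top",[198.5,-618.4,243]))
E
```

```text
side 23 [307.65217391 187.60869565] [0.753197   4.73296901] [-0.77543717 -0.63142474]
[ 458.2 -264.     9.5] 28.353501875756514 -0.22649029285110128
top 12 [318.5 217. ] [0.24951992 3.47775281] [-0.08478722  0.99639908]
[ 457.2 -257.6    9.5] 24.831929148509605 3.0014575957847307
tcp in images [456.57202004 102.54444044] [477.78159371 302.46461704]
```

View pics/c0.png

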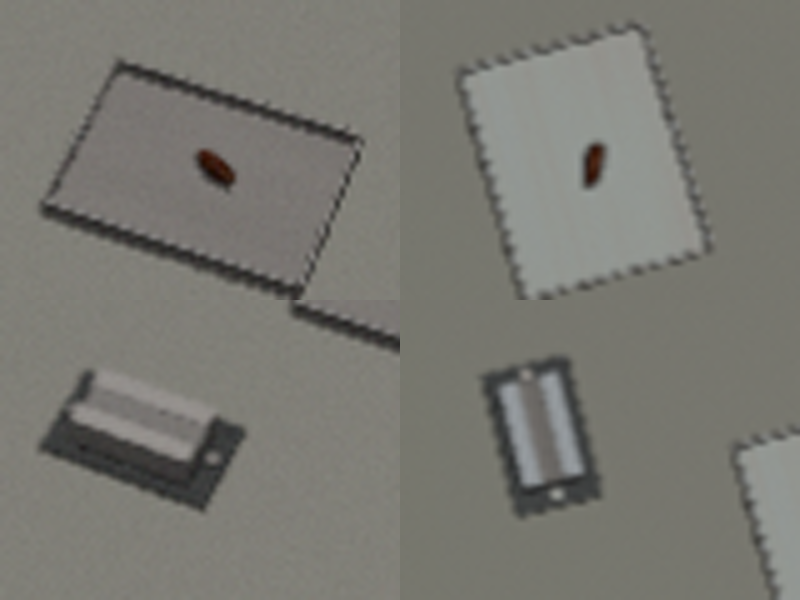

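View pics/c1.png

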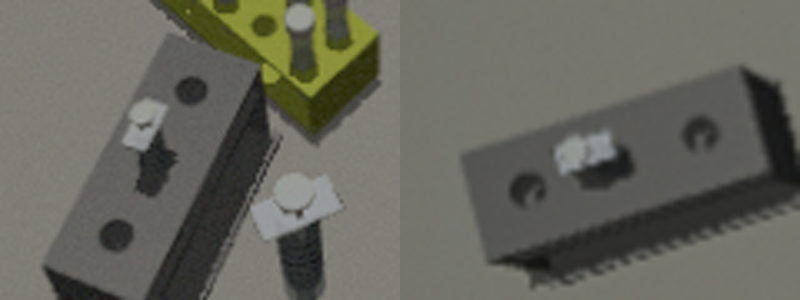

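```bash
python3 - <<'E'
from h import *
from scipy.optimize import least_squares
def cl(pts,ox,oy,k,sx=0,sy=0): return [(ox+(a-sx+.5)/k-.5,oy+(b-sy+.5)/k-.5) for a,b in pts]
def rect(hx,hy,z): return np.array([[-hx,-hy,z],[hx,-hy,z],[hx,hy,z],[-hx,hy,z]],float)
def fit(obs,x0):
    # obs list of (cam, model pt, uv)
    def f(q):
        c,s=np.cos(q[2]),np.sin(q[2]);Rz=np.array([[c,-s,0],[s,c,0],[0,0,1]])
        return np.concatenate([proj(cam,Rz@m+[q[0],q[1],0])-uv for cam,m,uv in obs])
    r=least_squares(f,x0,x_scale=[10,10,.1]);return r.x,np.sqrt(np.mean(r.fun**2))
def assign(cam,model,uvs,x0):
    # match clicks to model by nearest proj
    c,s=np.cos(x0[2]),np.sin(x0[2]);Rz=np.array([[c,-s,0],[s,c,0],[0,0,1]])
    P=[proj(cam,Rz@m+[x0[0],x0[1],0]) for m in model];o=[]
    from scipy.optimize import linear_sum_assignment as L
    D=np.array([[np.linalg.norm(np.subtract(p,u)) for u in uvs] for p in P]);i,j=L(D)
    return [(cam,model[a],np.array(uvs[b])) for a,b in zip(i,j)]
def go(name,S,T,x0):
    so=assign("side",*S,x0) ;to=assign("top",*T,x0)
    for n,o in(("side",so),("top",to),("both",so+to)): print(name,n,fit(o,x0))
tx0=[460,-255,0.25]
go("tray",(rect(80,65,13),cl([(120,65),(360,140),(300,295),(42,208)],265,155,5)),(rect(80,65,13),cl([(460,72),(640,28),(710,250),(525,300)],280,185,5,400)),tx0)
c0=[520,-90,.2]
go("cradle",(rect(50,30,5),cl([(42,447),(207,507),(245,430),(85,372)],215,195,5,0,300)),(rect(50,30,5),cl([(483,375),(567,357),(600,495),(520,517)],225,170,5,400,300)),c0)
# stand upper plate top: side crop k=3.333 off 120,270 ; top k5 off 90,185
go("stand",(rect(35,85,101),cl([(168,33),(270,68),(145,298),(45,265)],120,270,10/3)),(rect(35,85,101),cl([(460,155),(740,65),(775,170),(490,262)],90,185,5,400)),[440,240,.3])
E
```

```text
tray side (array([ 4.57967259e+02, -2.51334375e+02,  2.32790461e-01]), np.float64(0.5579205354691416))
tray top (array([ 4.57709420e+02, -2.49849829e+02,  2.30320779e-01]), np.float64(0.848856280141945))
tray both (array([ 4.57769671e+02, -2.50478216e+02,  2.31519734e-01]), np.float64(0.7338168700339077))
cradle side (array([ 5.33699586e+02, -4.68448227e+01,  2.34395340e-01]), np.float64(0.27557126020242284))
cradle top (array([ 5.32898975e+02, -4.30913680e+01,  2.14405861e-01]), np.float64(0.44970642478933764))
cradle both (array([ 5.33140893e+02, -4.49947302e+01,  2.24986236e-01]), np.float64(0.5641420844047774))
stand side (array([4.62988408e+02, 3.21752356e+02, 2.78179883e-01]), np.float64(1.4180873007781183))
stand top (array([4.64095932e+02, 3.26113654e+02, 2.94309907e-01]), np.float64(1.1776110906571116))
stand both (array([4.63258513e+02, 3.23177630e+02, 2.84113002e-01]), np.float64(1.4449013545057476))
```

```bash
cp h.py h2.py; python3 - <<'E'
from h import *
s=cv2.imread("pics/side0.png");t=cv2.imread("pics/top0.png")
# weighted pupa
for n,im,(x,y,w,h) in(("side",s,(298,178,20,20)),("top",t,(309,207,19,21))):
    f=im[y:y+h,x:x+w].astype(float).sum(2);bg=np.median(f);W=np.clip(bg-f-25,0,None)
    yy,xx=np.mgrid[y:y+h,x:x+w];cc=np.array([(W*xx).sum(),(W*yy).sum()])/W.sum()
    d=np.stack([xx-cc[0],yy-cc[1]],-1).reshape(-1,2);C=(d*W.reshape(-1,1)).T@d/W.sum();e,v=np.linalg.eigh(C)
    L=1.8*np.sqrt(e[1]);a,b=onz(n,cc-v[:,1]*L,9.5),onz(n,cc+v[:,1]*L,9.5)
    print(n,cc,e,onz(n,cc,9.5).round(1),np.linalg.norm(b-a),np.arctan2(*(b-a)[1::-1]))
print("bottle", onz("top",(393,171),150), onz("side",(316,102),150))
# decoy disc, syringe disc
print("decoy disc",tri((208.5,328.5),(116,258)))
print("syr disc",tri((163.5,303.5),(124,217)), onz("side",(163.5,303.5),168),onz("top",(124,217),168))
print("rack caps",[onz("top",p,118).round() for p in((181,169),(195,170),(177,226),(190,225))],onz("side",(173,229),118),onz("side",(211,277),118),onz("side",(163.5,238),118))
print("dish",onz("top",(236,148),20))
for c in("side","top"):
  im=s if c=="side" else t
  x,y=(140,285) if c=="side" else (105,195)
  cv2.imwrite(f"pics/z_{c}.png",cv2.resize(im[y:y+75,x:x+100],None,fx=8,fy=8,interpolation=cv2.INTER_CUBIC))
E
```

```text
side [307.66259632 188.34463545] [3.20338913 5.71527049] [ 456.6 -261.6    9.5] 28.7259785538979 -0.31956839091468014
top [318.1761883  217.44024223] [1.23187275 5.84320316] [ 455.8 -256.4    9.5] 29.031063437760455 2.8859698673730025
bottle [ 572.41301017 -467.10075721  150.        ] [ 572.18022866 -467.9433663   150.        ]
decoy disc (array([337.48753347, 325.51655527, 225.28827224]), np.float64(1.6618712463937635))
syr disc (array([456.03632215, 324.95604627, 181.09666518]), np.float64(2.4118705489435235)) [463.18502744 321.40884992 168.        ] [456.65385394 329.1356276  168.        ]
rack caps [array([608., 175., 118.]), array([603., 132., 118.]), array([431., 186., 118.]), array([433., 147., 118.])] [606.35304365 145.14935806 118.        ] [446.85325114 191.92020748 118.        ] [606.09125477 179.08484037 118.        ]
dish [699.85103214  10.11368123  20.        ]
```

View pics/z_side.png

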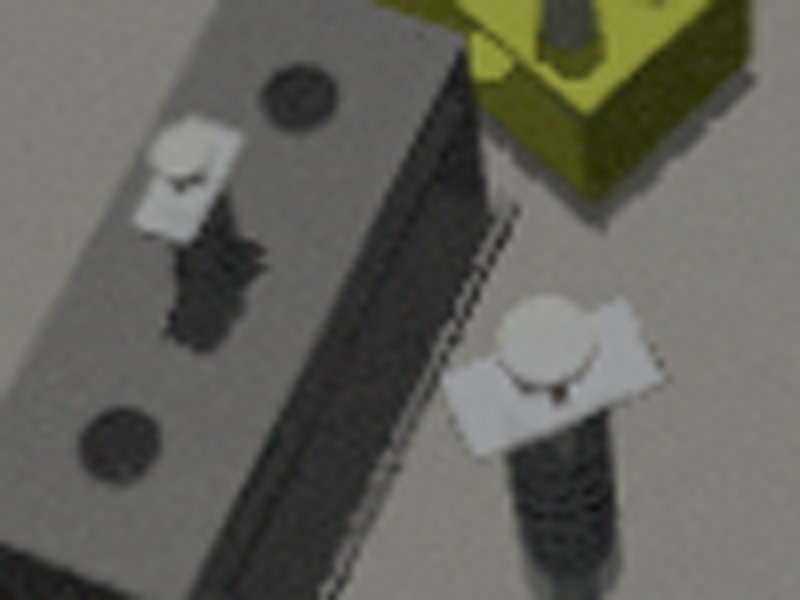

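View pics/z_top.png

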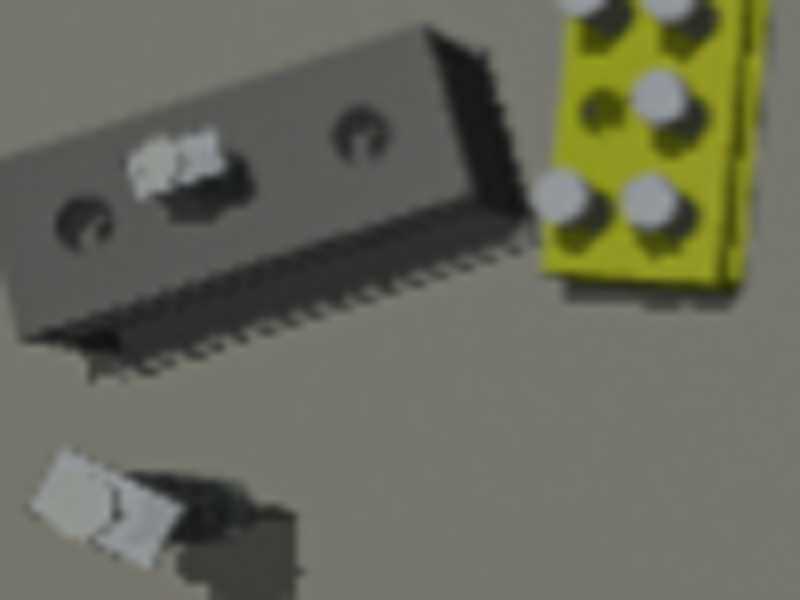

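```bash
python3 - <<'E'
from h import *
s=cv2.imread("pics/side0.png");t=cv2.imread("pics/top0.png")
a=cv2.resize(s[20:140,412:512],(500,600),interpolation=cv2.INTER_CUBIC)
b=cv2.resize(t[270:350,432:512],(300,300));b2=np.vstack([b,b*0]);
g=np.clip(np.hstack([a,b2]).astype(float)*2.5,0,255).astype(np.uint8);cv2.imwrite("pics/g.png",g)
hs=[(140+(u+.5)/8-.5,285+(v+.5)/8-.5) for u,v in((300,97),(120,445))]
ht=[(105+(u+.5)/8-.5,195+(v+.5)/8-.5) for u,v in((361,135),(85,222))]
for c,h in(("side",hs),("top",ht)):
    p=[onz(c,q,101) for q in h];print(c,p,"mid",(p[0]+p[1])/2,np.linalg.norm(p[0]-p[1]),np.arctan2(*(p[0]-p[1])[1::-1])+np.pi/2)
D=((162.4,303.3),(124.6,214.9));print("disc",tri(*D),onz("side",D[0],168),onz("top",D[1],168))
E
```

```text
side [array([481.36257518, 270.10158118, 101.        ]), array([449.70469769, 375.66985684, 101.        ])] mid [465.53363643 322.88571901 101.        ] 110.2128941359912 0.2913472465082032
top [array([480.17166725, 274.87828088, 101.        ]), array([449.78911614, 380.25858004, 101.        ])] mid [464.9803917  327.56843046 101.        ] 109.67272615415442 0.28070094968739356
disc (array([461.72349255, 324.78781683, 175.71867792]), np.float64(0.044245026105453944)) [465.27513303 322.47281202 168.        ] [462.75073278 327.59763379 168.        ]
```

View pics/g.png

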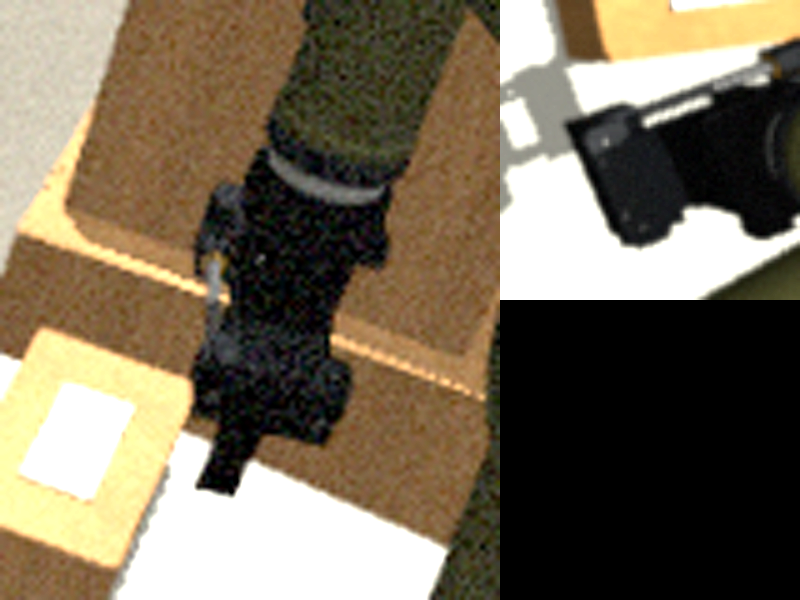

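>>> apply_moves(plan=[[[2.15, 3.0, 0, -0.05], [2.15, 3.0, 0, -0.05], [2.15, 3.0, 0, -0.05], [2.15, 3.0, 0, -0.05], [2.15, 3.0, 0, -0.05], [2.15, 3.0, 0, -0.05], [2.15, 3.0, 0, -0.05], [2.15, 3.0, -2, -0.05], [2.15, 3.0, -3, -0.05], [2.15, 3.0, -3, -0.05], [2.15, 3.0, -3, -0.04], [2.15, 3.0, -3, -0.04], [0, 0, 0, 0], [0, 0, 0, 0], [0, 0, 0, 0]]], claw=3.5, grip_force=8)

```text
time: 2.4
tcp_pos: [456.7, -260.4, 105.4]
orientation: [-1.069, 1.404, -1.407]
contact_force: [0.4, -1.1, 0.3]
finger_gap: 35.0
```

```bash
python3 - <<'E'
from h import *
st=sense();print(st['time'],st['tcp_pos'],st['finger_gap'],st['contact_force'],st['joint_positions'])
M=R.from_rotvec(st['orientation']).as_matrix();print(M.round(3),np.arctan2(M[1,0],M[0,0]))
s=snapshot("side")[:,:,::-1];t=snapshot("top")[:,:,::-1]
cv2.imwrite("pics/s1.png",s);cv2.imwrite("pics/t1.png",t)
tip=st['tcp_pos']-[0,0,22]
print(proj("side",tip),proj("top",tip))
for n,im in(("side",s),("top",t)):
    x,y=(np.round(proj(n,tip)).astype(int)-[40,35]); print(n,x,y)
    c=cv2.resize(im[y:y+60,x:x+80],None,fx=5,fy=5,interpolation=cv2.INTER_CUBIC)
    for dx in(-17.5,0,17.5):
        u=proj(n,tip+dx*M[:,0]);cv2.circle(c,tuple(int(v) for v in ((u-[x,y]+.5)*5-.5)),3,(0,0,255),-1)
    cv2.imwrite(f"pics/c1{n}.png",np.clip(c*1.8,0,255))
E
python3 -c "
import cv2,numpy as np
cv2.imwrite('pics/c1b.png',np.hstack([cv2.imread('pics/c1side.png'),cv2.imread('pics/c1top.png')]))"
```

```text
2.4 [ 456.72756656 -260.37846656  105.4195931 ] 35.000305396032275 [ 0.39452919 -1.08767018  0.29974901] [ 0.77884179  0.1924427  -0.34078267  1.91244235  0.07494551  1.04738121
 -1.43487747]
[[-0.267  0.001  0.964]
 [-0.964 -0.001 -0.267]
 [ 0.001 -1.     0.001]] -1.8413383783207529
[310.48082182 171.33516792] [322.61917927 214.33321047]
side 270 136
top 283 179[ WARN:0@2.746] global loadsave.cpp:1063 imwrite_ Unsupported depth image for selected encoder is fallbacked to CV_8U.
```

View pics/c1b.png

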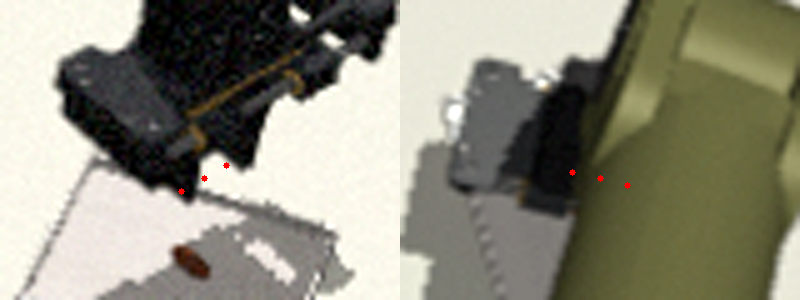

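>>> apply_moves(plan=[[[0, 0, -2, 0], [0, 0, -2, 0], [0, 0, -1.5, 0], [0, 0, -1, 0], [0, 0, -0.7, 0], [0, 0, -0.4, 0], [0, 0, 0, 0], [0, 0, 0, 0], [0, 0, 0, 0]]])

```text
time: 3.4
tcp_pos: [457.2, -259.1, 29.2]
orientation: [-1.069, 1.404, -1.406]
contact_force: [0.6, -0.2, 0.5]
finger_gap: 34.9
```

```bash
python3 - <<'E'
from h import *
st=sense();print(st['time'],st['tcp_pos'],st['finger_gap'],st['contact_force'])
s=snapshot("side")[:,:,::-1];st=sense();print(st['tcp_pos'],st['contact_force'])
c=cv2.resize(s[145:220,260:360],None,fx=8,fy=8,interpolation=cv2.INTER_CUBIC)
cv2.imwrite("pics/s2.png",np.clip(c*1.8,0,255).astype(np.uint8))
E
```

```text
3.4 [ 457.23700059 -259.09767789   29.19467693] 34.93522415634912 [ 0.5779739  -0.19283679  0.45936201]
[ 457.20339241 -259.05200406   29.13910392] [-0.21864281  0.32748652 -0.13818703]
```

View pics/s2.png

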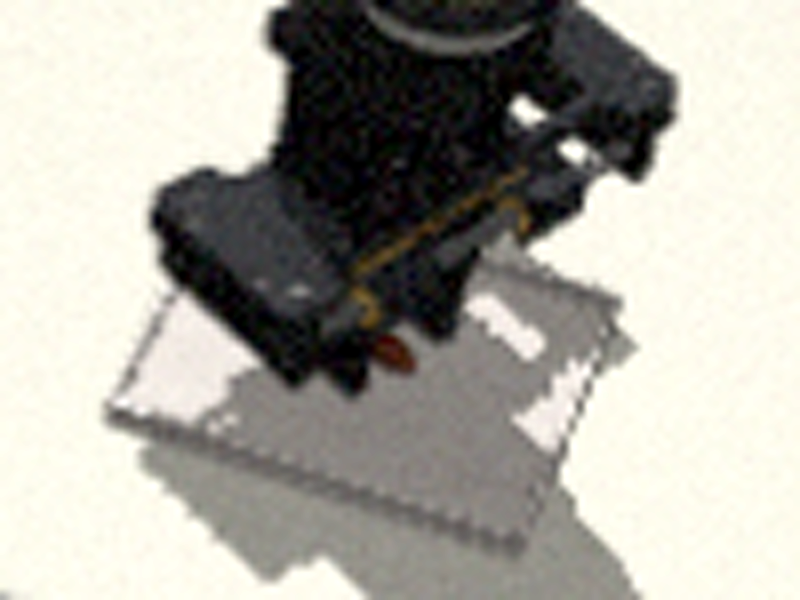

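>>> apply_moves(plan=[[[0, 0, -0.1, 0], [0, 0, 0, 0]]])

```text
time: 3.65
tcp_pos: [456.8, -258.9, 27.7]
orientation: [-1.07, 1.405, -1.405]
contact_force: [0.2, 0.2, 0.5]
finger_gap: 35.2
```

>>> apply_moves(plan=[[[0, 0, 0, 0], [0, 0, 0, 0], [0, 0, 0, 0], [0, 0, 0, 0], [0, 0, 0, 0], [0, 0, 0, 0]]], claw=0.6, grip_force=6)

```text
time: 4.25
tcp_pos: [456.7, -258.9, 27.6]
orientation: [-1.07, 1.405, -1.405]
contact_force: [0.1, -0.2, 0.8]
finger_gap: 12.7
```

Gap 12.7 mm matches the pupa's 13 mm thickness, so it is held. Lift.

>>> apply_moves(plan=[[[0, 0, 0.5, 0], [0, 0, 1, 0], [0, 0, 1.5, 0], [0, 0, 1.5, 0], [0, 0, 0.5, 0], [0, 0, 0, 0], [0, 0, 0, 0]]])

```text
time: 4.95
tcp_pos: [456.6, -258.9, 77.6]
orientation: [-1.07, 1.405, -1.405]
contact_force: [0.3, -0.6, -0.4]
finger_gap: 12.2
```

```bash
python3 - <<'E'
from h import *
s=snapshot("side")[:,:,::-1];st=sense();print(st['tcp_pos'],st['finger_gap'])
c=cv2.resize(s[125:200,260:360],None,fx=8,fy=8,interpolation=cv2.INTER_CUBIC)
cv2.imwrite("pics/s3.png",np.clip(c.astype(float)*2,0,255).astype(np.uint8))
E
```

```text
[ 456.36252363 -258.73021331   77.2271766 ] 12.729966945062001
```

View pics/s3.png

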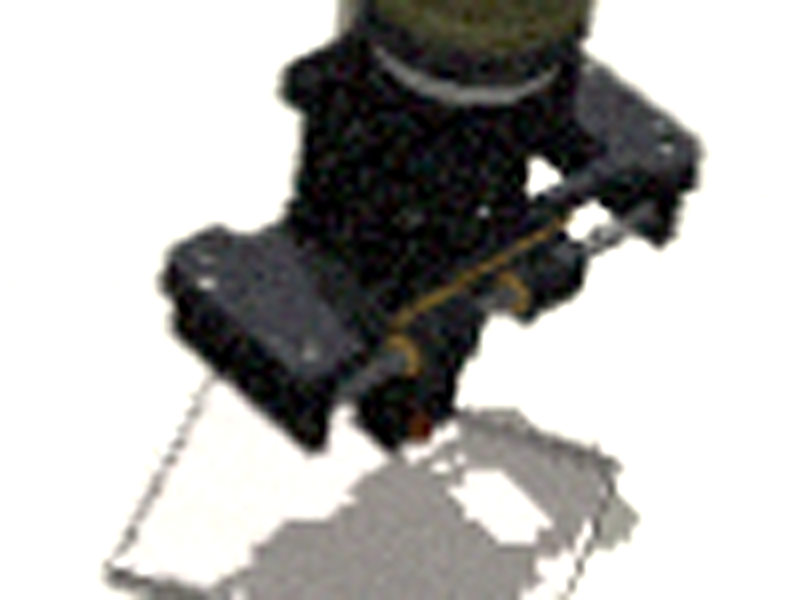

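>>> apply_moves(plan=[[[0.45, 1.25, 0, 0.03], [0.9, 2.5, 0, 0.06], [0.9, 2.5, 0, 0.06], [0.9, 2.5, 0, 0.06], [0.9, 2.5, 0, 0.06], [0.9, 2.5, 0, 0.06], [0.9, 2.5, 0, 0.06], [0.9, 2.5, 0, 0.06], [0.5, 1.8, 0, 0.035], [0.4, 0.85, 0, 0.01], [0, 0, 0, 0], [0, 0, 0, 0], [0, 0, 0, 0]]])

```text
time: 6.3
tcp_pos: [532.9, -46.5, 77.4]
orientation: [-1.308, 1.043, -1.043]
contact_force: [0.2, -0.5, -0.4]
finger_gap: 12.5
```

```bash
cat >v.py <<'E'
import sys
from h import *
tag=sys.argv[1];X,Y,Z=map(float,sys.argv[2:5]);cams=sys.argv[5:] or ["side","top"]
for n in cams:
    s=snapshot(n)[:,:,::-1];st=sense()
    x,y=np.round(proj(n,[X,Y,Z])).astype(int)-[40,30];x=max(0,min(x,432));y=max(0,min(y,324))
    c=cv2.resize(s[y:y+60,x:x+80],None,fx=8,fy=8,interpolation=cv2.INTER_CUBIC)
    cv2.imwrite(f"pics/{tag}{n}.png",np.clip(c.astype(float)*1.8,0,255).astype(np.uint8))
    cv2.imwrite(f"pics/{tag}{n}_full.png",s)
    print(n,"crop origin",x,y,st['time'],st['tcp_pos'].round(1),round(st['finger_gap'],1),st['contact_force'].round(1))
M=R.from_rotvec(st['orientation']).as_matrix();print("yaw",np.arctan2(M[1,0],M[0,0]))
E
python3 v.py h 533 -45 25
```

```text
side crop origin 203 188 6.35 [532.9 -46.5  77.5] 12.4 [-0.3  0.1  0.5]
top crop origin 213 166 6.4 [533.  -46.3  77.5] 12.6 [0.5 0.2 1.5]
yaw -1.3472012486264986
```

View pics/hside.png

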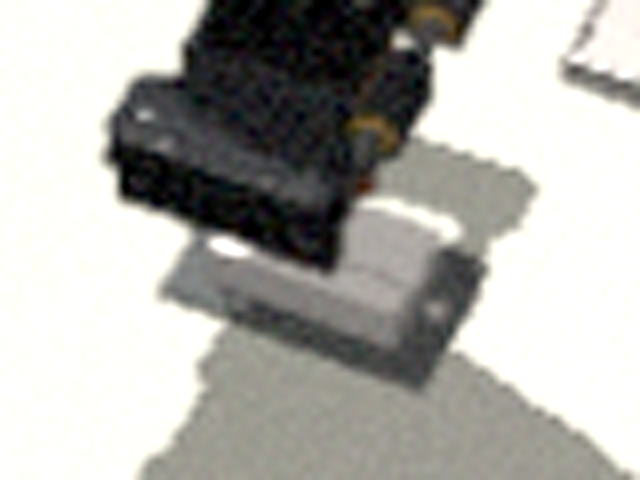

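View pics/htop.png

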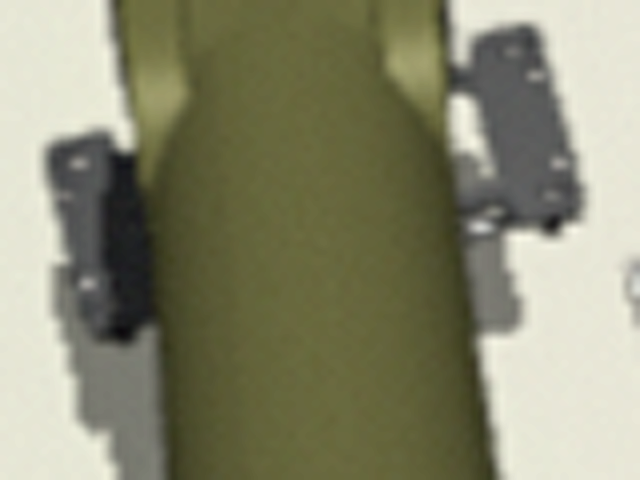

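```bash
python3 - <<'E'
from h import *
e=(203+(365.5)/8-.5,188+186.5/8-.5)
a=np.array([np.cos(.225),np.sin(.225),0]);T=np.array([533,-46,77.4])
for f in(-13,-14.5): print("pred end",proj("side",T+[0,0,-18]+f*a),"seen",e,"world@59",onz("side",e,59.4))
k=8
for n,f,q,o in(("side","pics/side0.png",(533.7,-46.8,.234),(203,188)),("top","pics/top0.png",(532.9,-43.1,.214),(213,166))):
    im=cv2.imread(f);c=cv2.resize(im[o[1]:o[1]+60,o[0]:o[0]+80],None,fx=k,fy=k,interpolation=cv2.INTER_CUBIC);c=np.clip(c.astype(float)*1.5,0,255).astype(np.uint8)
    cc,s=np.cos(q[2]),np.sin(q[2])
    def L(p,r,col):
        z=[tuple(int(v) for v in ((proj(n,[q[0]+cc*m[0]-s*m[1],q[1]+s*m[0]+cc*m[1],m[2]])-o+.5)*k-.5)) for m in(p,r)]
        cv2.line(c,z[0],z[1],col,1)
    for y in(-20,-8,8,20): L((-35,y,25),(35,y,25),(0,0,255))
    L((-35,0,17),(35,0,17),(0,255,0))
    for x in(-35,35): L((x,-20,25),(x,20,25),(0,0,255))
    for y in(-30,30): L((-50,y,5),(50,y,5),(255,0,0))
    cv2.imwrite(f"pics/ov{n}.png",c)
E
python3 -c "
import cv2,numpy as np
cv2.imwrite('pics/ov.png',cv2.resize(np.vstack([cv2.imread('pics/ovside.png'),cv2.imread('pics/ovtop.png')]),(400,600)))"
```

```text
pred end [248.14922062 211.84218205] seen (248.1875, 210.8125) world@59 [522.37001312 -51.81297406  59.4       ]
pred end [248.6597736  212.02475296] seen (248.1875, 210.8125) world@59 [522.37001312 -51.81297406  59.4       ]
```

View pics/ovside.png

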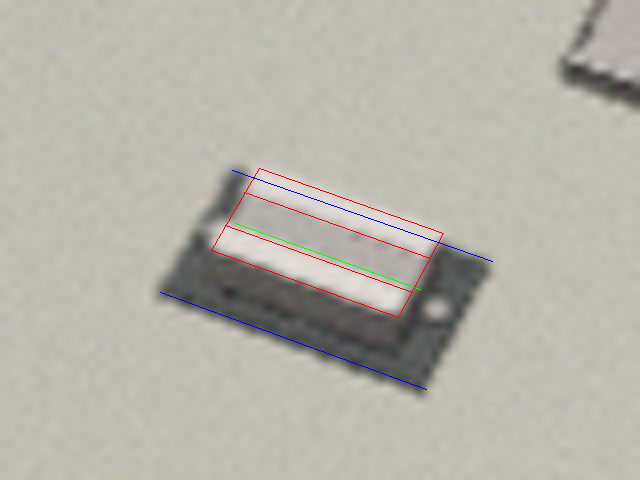

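View pics/ovtop.png

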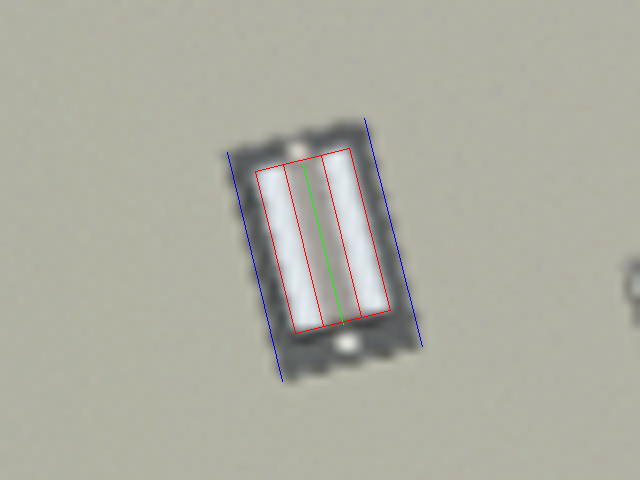

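>>> apply_moves(plan=[[[0, 0.1, -1, 0], [0, 0, -0.8, 0], [0, 0, -0.5, 0], [0, 0, -0.3, 0], [0, 0, -0.2, 0], [0, 0, 0, 0], [0, 0, 0, 0], [0, 0, 0, 0]]])

```text
time: 7.2
tcp_pos: [533.5, -43.9, 49.9]
orientation: [-1.307, 1.041, -1.042]
contact_force: [1.0, -1.0, -0.4]
finger_gap: 12.5
```

```bash
python3 v.py i 533 -45 25 side
```

```text
side crop origin 203 188 7.25 [533.5 -43.9  49.9] 13.1 [ 0.7 -0.7  0.5]
yaw -1.3448959912283491
```

View pics/iside.png

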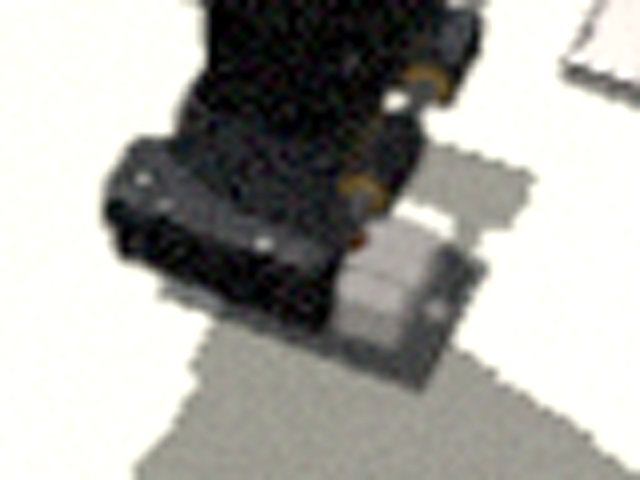

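>>> apply_moves(plan=[[[0, 0, -0.1, 0], [0, 0, 0, 0], [0, 0, 0, 0]]])

```text
time: 7.55
tcp_pos: [533.3, -43.9, 48.6]
orientation: [-1.308, 1.041, -1.041]
contact_force: [-0.4, 0.4, 0.7]
finger_gap: 12.7
```

>>> apply_moves(plan=[[[0, 0, 0, 0], [0, 0, 0, 0], [0, 0, 0, 0], [0, 0, 0, 0]]], claw=2.2)

```text
time: 7.95
tcp_pos: [533.3, -43.9, 48.6]
orientation: [-1.308, 1.041, -1.041]
contact_force: [-0.6, -0.6, 0.1]
finger_gap: 21.1
```

```bash
python3 v.py j 533 -45 25 side
```

```text
side crop origin 203 188 8.0 [533.3 -43.9  48.6] 21.8 [ 0.6  0.2 -0.6]
yaw -1.345026873695761
```

View pics/jside.png

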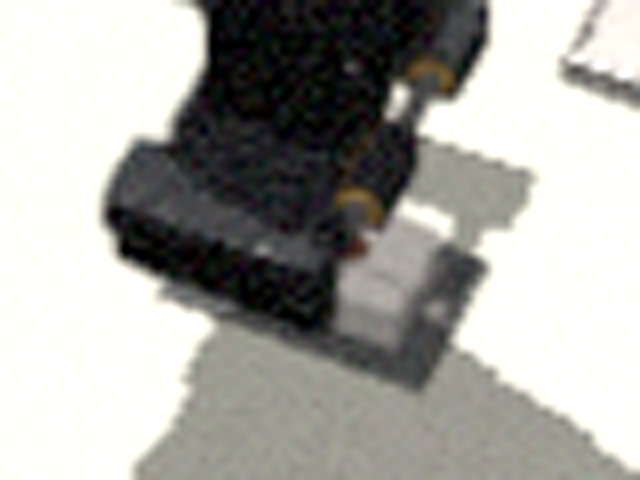

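>>> apply_moves(plan=[[[0, 0, 0.5, 0], [0, 0, 1.5, 0], [0, 0, 3, 0], [0, 0, 4, 0], [0, 0, 4, 0], [0, 0, 4, 0], [0, 0, 4, 0], [-1, 3, 2, 0.1], [-1, 3, 1, 0.1], [-1, 3, 0, 0.1], [-1, 4, 0, 0.1], [-1, 4, 0, 0.1], [-1, 4, 0, 0.1], [-1, 4, 0, 0.1]]])

```text
time: 9.4
tcp_pos: [462.5, 207.8, 290.1]
orientation: [-1.512, 0.5, -0.503]
contact_force: [1.1, -0.4, -0.2]
finger_gap: 22.3
```

```bash
python3 v.py k 533 -45 25
```

```text
side crop origin 203 188 9.45 [459.3 216.4 290.5] 22.0 [-2.   5.2  1.4]
top crop origin 213 166 9.5 [460.3 213.4 290.4] 22.1 [-0.7  0.3 -0.3]
yaw -0.6319057534633532
```

View pics/kside.png

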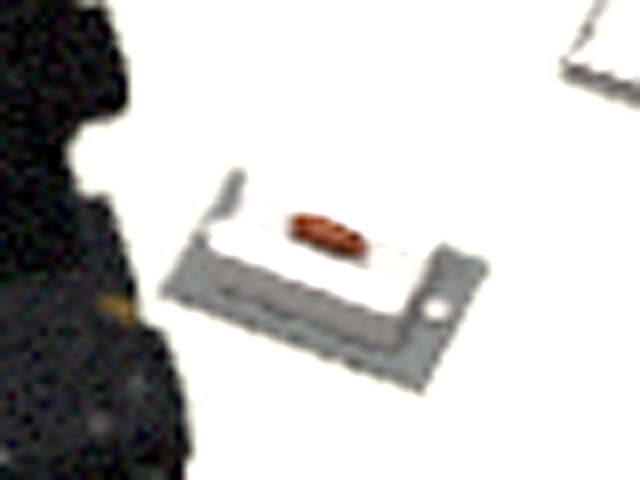

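View pics/ktop.png

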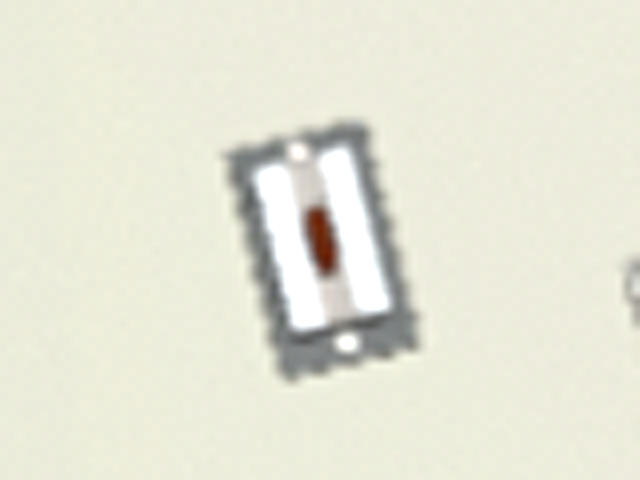

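View pics/kside_full.png

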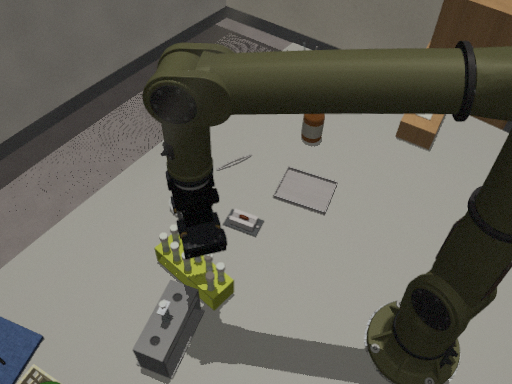

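```bash
python3 - <<'E'
from h import *
print("pupa side",onz("side",(203+328.5/8-.5,188+236.5/8-.5),28),"top",onz("top",(213+321.5/8-.5,166+243.5/8-.5),28))
S=lambda u,v:(140+(u+.5)/8-.5,285+(v+.5)/8-.5);T=lambda u,v:(105+(u+.5)/8-.5,195+(v+.5)/8-.5)
print("decoy disc",tri(S(545,340),T(80,500)))
# flange corners side (445,378),(480,455),(660,375),(625,302); top (65,450),(30,505),(150,568),(185,512)
for a,b in(((445,378),(30,505)),((480,455),(65,450)),((660,375),(185,512)),((625,302),(150,568))): print(tri(S(*a),T(*b)))
z=[tri(S(552,378),T(108,509))];print("flange centre",z)
for c in((445,378),(480,455),(660,375),(625,302)): print(onz("side",S(*c),z[0][0][2]).round(), end=' ')
E
```

```text
pupa side [533.85563156 -47.04662498  28.        ] top [531.49250259 -42.49291016  28.        ]
decoy disc (array([339.16349368, 326.60165471, 231.77556216]), np.float64(3.3640799577671388))
(array([344.0606011 , 345.83706385, 233.57155659]), np.float64(10.121387442783927))
(array([352.48243268, 346.62234194, 188.72314335]), np.float64(15.056238440163389))
(array([330.5357528 , 304.42176723, 188.67042237]), np.float64(13.097762227732328))
(array([322.99881022, 305.62082439, 232.33764007]), np.float64(12.250549704982983))
flange centre [(array([337.56351354, 325.70377737, 210.52717118]), np.float64(0.7912369051538011))]
[357. 341. 211.] [338. 350. 211.] [318. 310. 211.] [336. 300. 211.]
```

>>> apply_moves(plan=[[[0, 1.5, 0, 0.125], [0, 2, 0, 0.125], [0, 2, 0, 0.125], [0, 2, 0, 0.125], [0, 2, 0, 0.125], [0, 1, 0, 0.125], [0, 0.5, 0, 0.125], [0, 0, 0, 0.125], [0, 0, 0, 0], [0, 0, 0, 0], [0, 0, 0, 0]]], claw=4.5)

```text
time: 10.6
tcp_pos: [463.5, 315.7, 289.0]
orientation: [-1.553, -0.277, 0.276]
contact_force: [-0.4, -0.9, -0.2]
finger_gap: 45.0
```

```bash
python3 v.py l 465 325 168
```

```text
side crop origin 122 274 10.65 [463.4 315.8 288.9] 45.3 [-0.3  0.3 -1. ]
top crop origin 86 184 10.7 [463.4 315.8 288.8] 44.9 [ 0.6 -0.7 -0.1]
yaw 0.3532221644504327
```

View pics/lside.png

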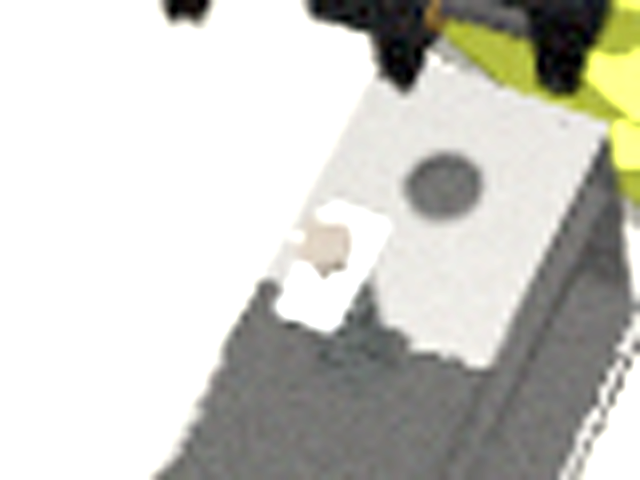

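View pics/lside_full.png

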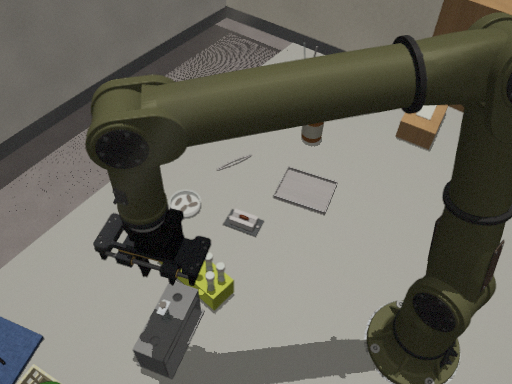

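View pics/ltop_full.png

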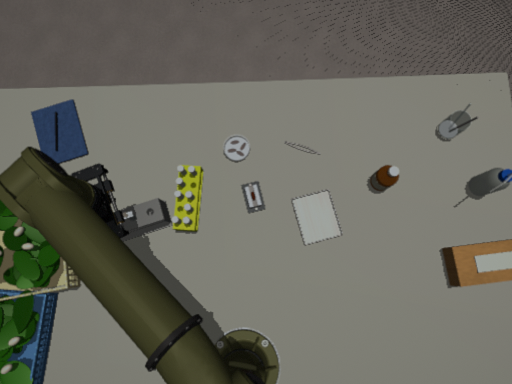

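```bash
python3 - <<'E'
from h import *
t=np.array([463.4,315.8,266.8]);u=np.array([np.cos(.357),np.sin(.357),0])
for s in(-1,0,1):print(proj("side",t+u*s*28))
o=lambda u,v:np.array((122+(u+.5)/8-.5,274+(v+.5)/8-.5))
print(o(403,85),o(562,88),o(482,86.5), onz("side",o(482,86.5),266.8))
E
```

```text
[172.71309859 280.6976797 ]
[158.94168695 276.77234138]
[145.381026   272.87741291]
[171.9375 284.1875] [191.8125 284.5625] [181.8125 284.375 ] [418.47939748 301.37093668 266.8       ]
```

>>> apply_moves(plan=[[[0.15, 0.85, -1, 0], [0, 0, -2, 0], [0, 0, -3, 0], [0, 0, -2, 0], [0, 0, -1, 0], [0, 0, 0, 0], [0, 0, 0, 0], [0, 0, 0, 0]]])

```text
time: 11.5
tcp_pos: [465.3, 325.3, 199.8]
orientation: [-1.552, -0.28, 0.277]
contact_force: [0.4, -0.1, 0.7]
finger_gap: 45.2
```

```bash
python3 v.py m 465 325 168
```

```text
side crop origin 122 274 11.55 [465.3 325.2 199.8] 44.9 [ 0.3 -0.2  0.1]
top crop origin 86 184 11.6 [465.3 325.1 199.7] 45.3 [-0.1 -0.8  0.3]
yaw 0.35481119354624496
```

View pics/mside.png

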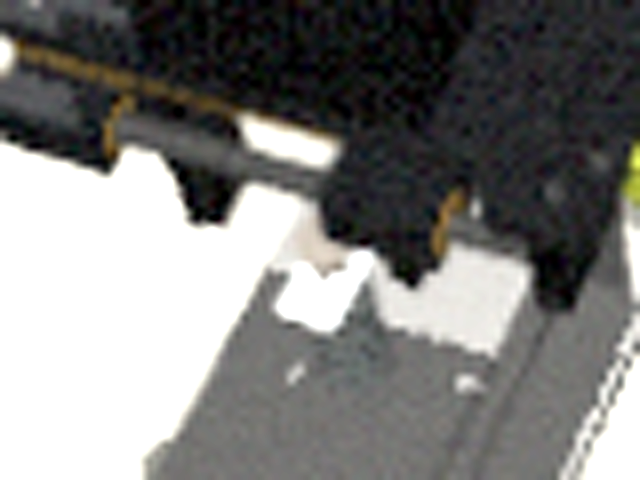

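View pics/mtop.png

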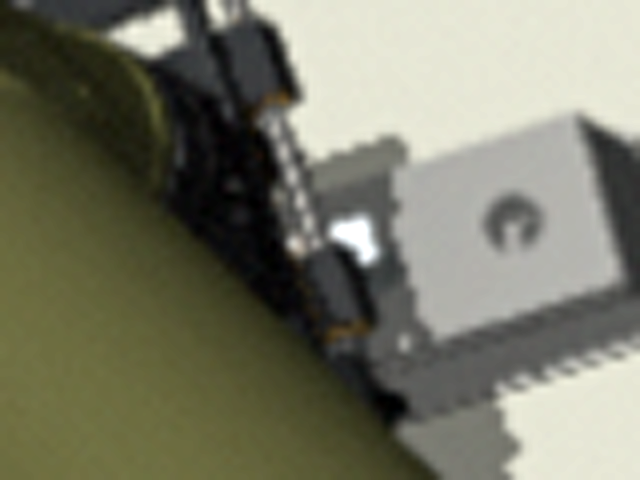

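>>> apply_moves(plan=[[[-0.15, -0.15, 0, 0], [0, 0, -1, 0], [0, 0, -1.5, 0], [0, 0, -1.5, 0], [0, 0, -1, 0], [0, 0, -0.6, 0], [0, 0, -0.4, 0], [0, 0, 0, 0], [0, 0, 0, 0]]])

```text
time: 12.5
tcp_pos: [463.5, 323.4, 138.9]
orientation: [-1.552, -0.279, 0.278]
contact_force: [-0.2, 0.4, 0.8]
finger_gap: 45.3
```

```bash
python3 v.py n 465 325 145
```

```text
side crop origin 123 279 12.55 [463.5 323.4 139.1] 44.8 [-0.5 -0.2 -0.2]
top crop origin 88 185 12.6 [463.6 323.4 139.1] 45.0 [ 0.9  0.1 -0.6]
yaw 0.35500669117557004
```

View pics/nside.png

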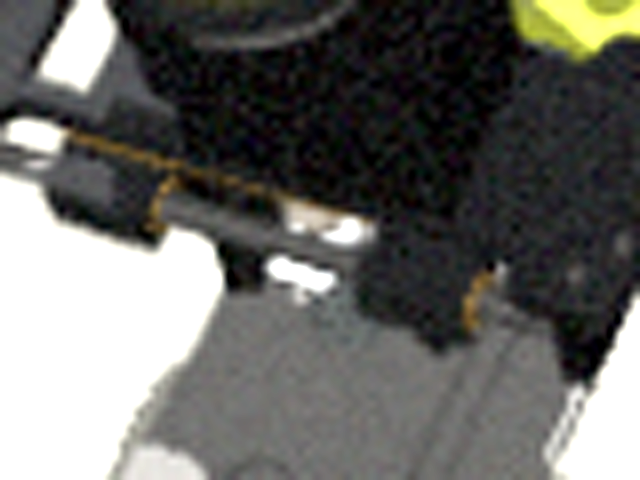

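View pics/ntop.png

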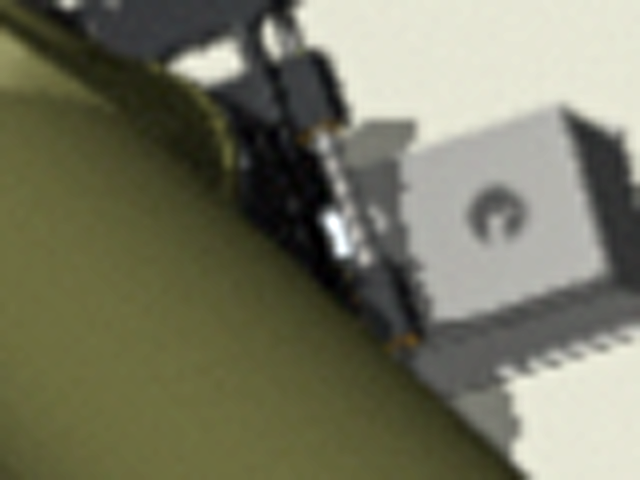

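>>> apply_moves(plan=[[[0, 0, 0, 0], [0, 0, 0, 0], [0, 0, 0, 0], [0, 0, 0, 0], [0, 0, 0, 0], [0, 0, 0, 0], [0, 0, 0, 0]]], claw=1.0, grip_force=12)

```text
time: 13.3
tcp_pos: [463.9, 323.2, 138.7]
orientation: [-1.552, -0.279, 0.277]
contact_force: [1.7, 1.5, -1.0]
finger_gap: 17.8
```

>>> apply_moves(plan=[[[0, 0, 0.4, 0], [0, 0, 0.8, 0], [0, 0, 1.2, 0], [0, 0, 1.5, 0], [0, 0, 1.5, 0], [0, 0, 1.5, 0], [0, 0, 1.5, 0], [0, 0, 1.5, 0], [0, 0, 1.5, 0], [0, 0, 1.5, 0], [0, 0, 1.0, 0], [0, 0, 0.6, 0], [0, 0, 0, 0], [0, 0, 0, 0]]])

```text
time: 14.7
tcp_pos: [463.1, 322.9, 283.1]
orientation: [-1.553, -0.278, 0.279]
contact_force: [0.4, -0.3, -0.3]
finger_gap: 17.4
```

```bash
python3 v.py o 465 325 220
```

```text
side crop origin 118 262 14.75 [463.  322.8 282.9] 17.9 [0.4 0.  0.1]
top crop origin 79 182 14.8 [463.  322.8 282.8] 17.6 [ 0.7  0.5 -0.4]
yaw 0.3550775889816806
```

View pics/oside.png

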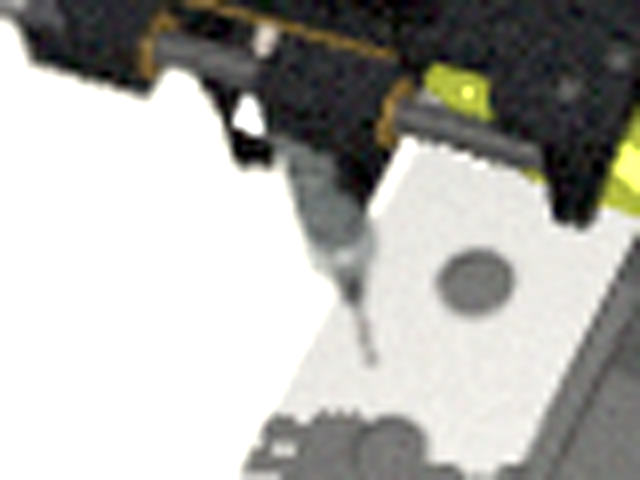

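View pics/oside_full.png

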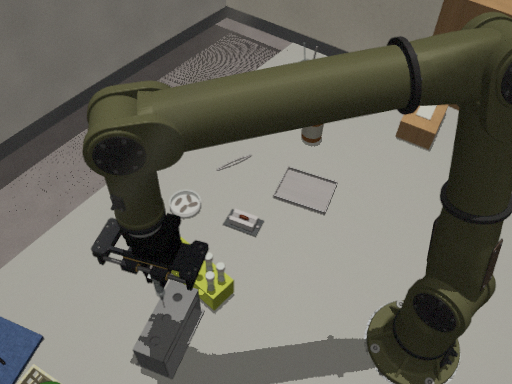

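View pics/otop_full.png

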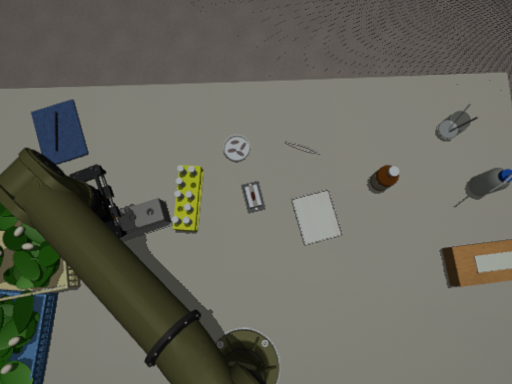

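```bash
python3 - <<'E'
from h import *
p=(118+372.5/8-.5,262+362.5/8-.5);print(p,onz("side",p,152))
t=np.array([463.,322.8,0])
for z in(152,192,208,214,245):
    u=proj("side",t+[0,0,z]);print(z,u,(u-[118,262]+.5)*8-.5)
E
```

```text
(164.0625, 306.8125) [464.29626944 321.44171652 152.        ]
152 [164.07118236 307.62786399] [372.06945887 368.52291196]
192 [161.59755199 298.44802252] [352.28041593 295.08418013]
208 [160.56287553 294.59277857] [344.0030042 264.2422286]
214 [160.16789178 293.11864247] [340.84313424 252.44913973]
245 [158.06397339 285.24402006] [324.01178712 189.45216045]
```

>>> apply_moves(plan=[[[0.2, -1, 0, 0], [0.4, -2, 0, 0], [0.55, -3, 0, 0], [0.55, -3, 0, 0], [0.55, -3, 0, 0], [0.55, -3, 0, 0], [0.55, -3, 0, 0], [0.55, -3, 0, 0], [0.55, -3, 0, 0], [0.55, -3, 0, 0], [0.55, -3, 0, 0], [0.55, -3, 0, 0], [0.5, -2.2, 0, 0], [0.3, -1.1, 0, 0], [0.1, -0.5, 0, 0], [0, 0, 0, 0], [0, 0, 0, 0], [0, 0, 0, 0], [0, 0, 0, 0]]])

```text
time: 16.7
tcp_pos: [533.2, -43.8, 283.7]
orientation: [-1.553, -0.28, 0.28]
contact_force: [0.5, -0.6, -0.9]
finger_gap: 17.4
```

```bash
python3 v.py p 533 -45 90
```

```text
side crop origin 204 173 16.75 [533.2 -44.  283.7] 17.7 [ 0.   0.2 -0.2]
top crop origin 213 162 16.8 [533.3 -44.2 283.7] 17.8 [ 0.5  0.3 -0.4]
yaw 0.3560499662671655
```

View pics/pside.png

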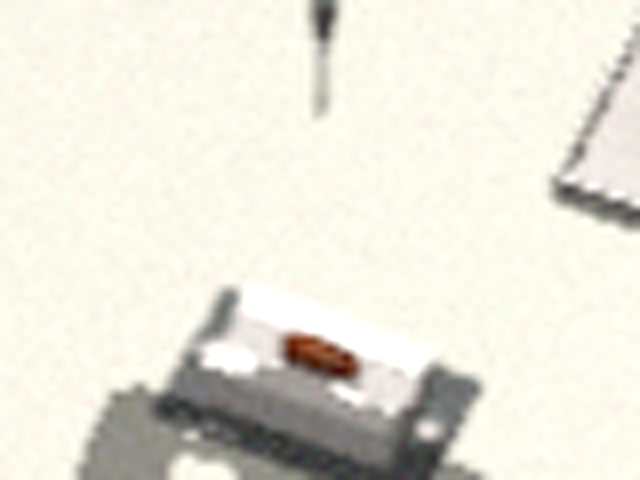

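View pics/ptop_full.png

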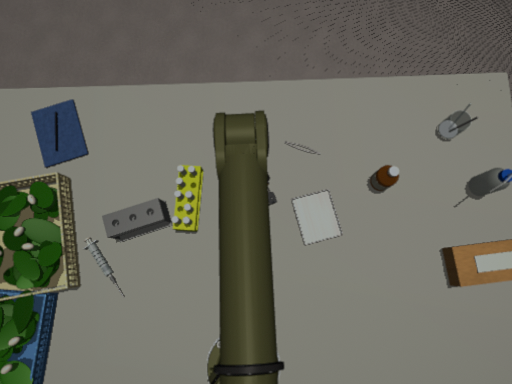

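```bash
python3 - <<'E'
import cv2,numpy as np
fs=["side0","s1","hside_full","kside_full"];ft=["top0","t1","htop_full","ktop_full"]
a=np.hstack([cv2.resize(cv2.imread(f"pics/{f}.png")[270:384,130:260],(195,171)) for f in fs])
b=np.hstack([cv2.resize(cv2.imread(f"pics/{f}.png")[190:304,70:200],(195,171)) for f in ft])
cv2.imwrite("pics/dec.png",np.vstack([a,b]))
E
```

```text
(no output)
```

View pics/dec.png

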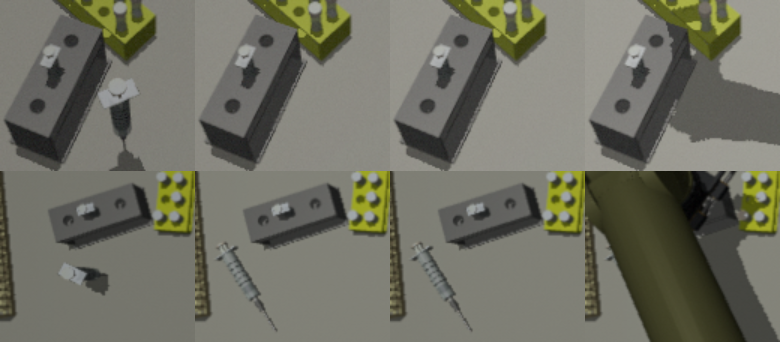

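```bash
python3 - <<'E'
from h import *
o=lambda u,v:(204+(u+.5)/8-.5,173+(v+.5)/8-.5)
print("tip",[onz("side",o(319,117),z).round(1) for z in(150,152.8)],"pupa",onz("side",o(320,355),28).round(1))
E
```

```text
tip [array([536. , -46.6, 150. ]), array([534.5, -44.6, 152.8])] pupa [534.1 -47.4  28. ]
```

>>> apply_moves(plan=[[[-0.05, -0.2, -1, 0], [0, 0, -2, 0], [0, 0, -2, 0], [0, 0, -2, 0], [0, 0, -1.3, 0], [0, 0, -0.7, 0], [0, 0, -0.3, 0], [0, 0, 0, 0], [0, 0, 0, 0], [0, 0, 0, 0]]])

```text
time: 17.8
tcp_pos: [533.3, -46.9, 191.4]
orientation: [-1.553, -0.28, 0.277]
contact_force: [-0.4, -0.7, -0.5]
finger_gap: 17.4
```

```bash
python3 v.py q 533 -45 50; python3 - <<'E'
from h import *
im=cv2.imread("pics/qside.png");print(im.shape)
E
```

```text
side crop origin 203 183 17.85 [533.2 -46.9 191.3] 17.4 [-0.5  0.7 -1.3]
top crop origin 213 164 17.9 [533.1 -46.9 191.1] 17.5 [-0.8 -0.5 -0.2]
yaw 0.3550034146457896
(480, 640, 3)
```

View pics/qside.png

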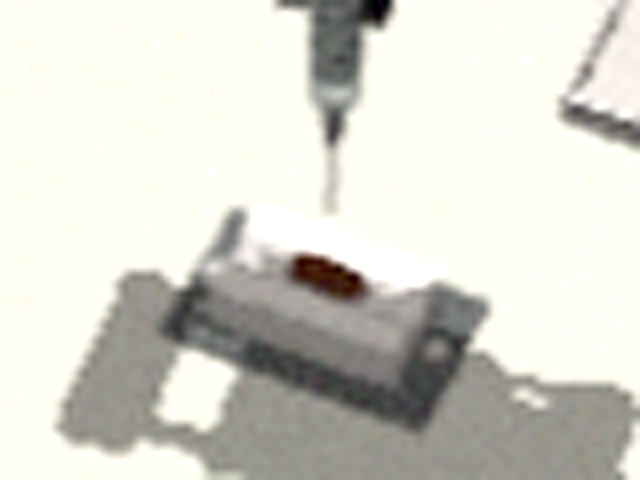

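View pics/qtop.png

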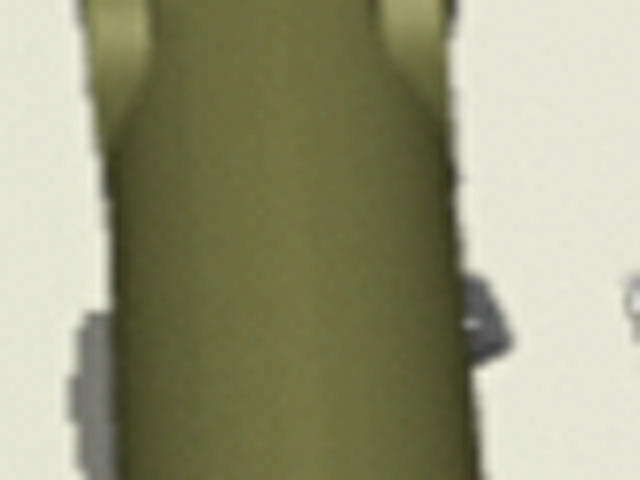

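```bash
python3 - <<'E'
from h import *
o=lambda u,v:(203+(u+.5)/8-.5,183+(v+.5)/8-.5)
for v in(211,214,217):print("tip",onz("side",o(330.5,v),60.4).round(1))
print("pupa",[onz("side",o(329,277),z).round(1) for z in(27,29)])
t=[533.2,-46.9]
for z in(60.4,100,116,122):print((proj("side",t+[z])-[203,183]+.5)*8-.5)
E
```

```text
tip [535.  -49.2  60.4]
tip [534.2 -48.2  60.4]
tip [533.4 -47.2  60.4]
pupa [array([533.8, -47.5,  27. ]), array([532.9, -46.3,  29. ])]
[330.57811042 217.81982226]
[332.25863024 141.94448084]
[332.96242352 110.19949527]
[333.23016066  98.12788916]
```

>>> apply_moves(plan=[[[0, 0.1, -0.7, 0], [0, 0, -0.6, 0], [0, 0, -0.4, 0], [0, 0, -0.2, 0], [0, 0, -0.1, 0], [0, 0, 0, 0], [0, 0, 0, 0], [0, 0, 0, 0], [0, 0, 0, 0]]])

```text
time: 18.8
tcp_pos: [532.9, -45.9, 170.8]
orientation: [-1.553, -0.279, 0.278]
contact_force: [0.5, -0.5, 0.1]
finger_gap: 17.5
```

```bash
python3 v.py r 533 -45 40 side; python3 - <<'E'
from h import *
t=[533.2,-46]
for z in(40,80,96):print((proj("side",t+[z])-[203,185]+.5)*8-.5)
E
```

```text
side crop origin 203 185 18.85 [532.9 -45.9 170.7] 17.7 [ 0.8 -0.9  0. ]
yaw 0.35506459982686284
[328.15453549 241.11121827]
[329.76954744 166.38514429]
[330.43916753 135.43517414]
```

View pics/rside.png

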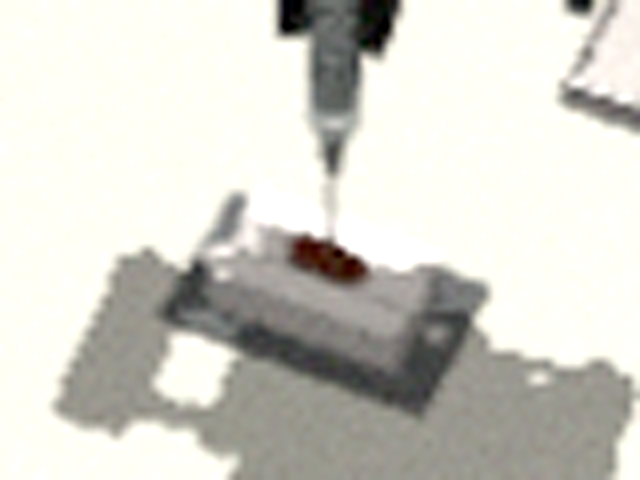

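```bash
python3 - <<'E'
from h import *
st=sense();print(st['time'],st['tcp_pos'],st['finger_gap'],abs(st['qvel']).max());print(hand_in())
E
```

```text
18.85 [532.86481396 -45.87466222 170.72317951] 17.666652603040017 0.001231055426475752
the job is handed in; nothing more can be done
None
```

I laid the pupa lengthwise in the V-groove and let it go. Then I took the smaller syringe out of its stand, carried it about 34 mm above the rack's caps, and handed in at 18.85 s. The syringe was still held upright above the pupa's back. No verdict was reported.

**Last checks**
- **Pupa:** both cameras showed it centred in the groove after release. The last side picture showed it unmoved.
- **Needle height:** the tip is about 40 mm above the bench, roughly 7 mm above the pupa's back. I worked this out from the grip height in the stand, and the side picture agrees.
- **Needle position:** the tip is within about 1–2 mm sideways of the pupa's middle in the side picture. The arm hid this spot from the top camera, so only one camera confirms it.
- **Grip:** the finger gap is 17.7 mm on the 18 mm barrel. The arm was at rest, and the outside force was only noise.

**Disagreements and side events**
- **Cameras:** the two cameras differed by about 4–5 mm along y. I aimed between them and used the side picture, which matched the arm's own readings to 1–2 mm.
- **Network mistakes:** the network found no pupa in the side picture and marked the stand as the pupa in the top one. I located the pupa by its colour instead.
- **Larger syringe:** the larger look-alike fell over by itself in the first seconds, while the arm was nowhere near it. It was last seen lying on the bench.
- **Rack, dish and bottle:** I did not re-measure them at the end. The pictures gave no sign that they had moved.

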